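Line the ring board up on the setting rail

ROBOT

A 6-joint arm with a two-finger parallel gripper is mounted at the origin on the work surface. World frame = base frame: x ahead of the robot, y to its left, z up, the work surface at z = 0. Lengths are in m, angles in rad, forces in N, time in s.
With the tool pointing down it reaches from about 0.375 to 0.975 m from the base axis. Payload 3.8 kg.
Tool frame: the origin (TCP) lies midway between the tips of the shut fingers; the grasp point (between the pads) lies bot.grip_depth behind it (bot.grip_depth is the distance from the TCP to the grasp point, in m); z points along the fingers, y is the line along which they close (so a half turn about z gives the same grasp; the last joint's range is limited). The gripper opens to 88 mm and grips with 3 to 60 N. Pads are 18 mm wide; open, the fingers measure 123 mm over their backs; the gripper's body (75 mm by 187 mm) begins 45 mm behind the grasp point.
Start: joints at [-1.318, 0.264, 1.604, -0, 1.274, -0.037], TCP at [0.193, -0.647, 0.205] pointing down, gripper open.
Joint ranges: [-2.63, 2.63], [-0.94, 2.18], [0.31, 2.57], [-1.31, 4.45], [0, 2.66], [-2.55, 2.55]. Speed limits (rad/s): [2.57, 2.57, 3.14, 3.14, 3.14, 3.14].

INTERFACE

Orientations are given as a unit quaternion [w, x, y, z].
In Python, from rig import bot, eyes gives the robot as it stands.
- The arm moves only by the tool step_arm, never from a script. Its argument "targets" is a list of rows, each an object of numbers: "fingers": the finger opening in mm, from 0 to 88.1; "x", "y", "z": the shift along the tool's x, y, z in mm; "wx", "wy", "wz": the turn, a rotation vector about the tool's x, y, z in degrees. In form: [{"fingers": .., "x": .., "y": .., "z": .., "wx": .., "wy": .., "wz": ..}, ...]. A call has exactly 5 rows; each row is the pose to reach, as a shift and turn from the pose commanded when the call began, along the tool's axes at that moment; what a row does not reach only later rows make up. A row lasts 1/10 s, in which the tool goes at most 50 mm and 8.59 degrees, less where a joint would pass 70% of its speed; a pose out of reach is approached as far as the arm can. A call with a gripper value outside its range is refused whole. The fingers move at their own pace and stop on an object; "squeeze" is the grip in N (left out, the last holds). Time passes only in rows, so rows that repeat a pose let the fingers close, or fill a call up. It gives the time, the measured TCP pose, the force, the opening and the grip force at its end, in the units of the state.
- bot.observe(): the state, without advancing time (a new reading comes with each control period).
- eyes.get_image(name): name is "scene" or "top" or "wrist"; returns a dict with "image" (420x560x3 uint8, red, green, blue), "fx", "fy", "cx", "cy" (pixels), "distortion" ([k1, k2, p1, p2, k3] as OpenCV has them; the pictures are not rectified), "origin" and "rotation" of the camera in the world. Camera axes: x right, y up, looking along -z (the intrinsics and any distortion apply to the point x, -y, -z); pixel columns grow to the right and rows downward; lengths in m; the calibration is good to about 2 mm. A picture is of the moment at which its call begins. There is no depth.
- bot.finish_job(): hands the job in; it is judged then, once.
The state is a dict: "clock": time; "joints": joint angles; "dq": joint speeds; "joint_efforts": joint torques, N m; "tool_pos": TCP position; "eef_rot": TCP orientation; "force": force on the tool from outside, world axes, zero at the start; "wrist_torque": the same for the moment, N m; "opening": finger opening in m; "finger_force": force on a finger pad.
Only numpy, scipy, OpenCV 4.12 (cv2) and the standard library are available. Lean on these libraries where they do the work, as an engineer would, in place of code of your own. Each camera call takes 0.05 s, during which the arm holds its last target. There are 200 camera calls.

TASK

Push the green ring board across the bench, without gripping or lifting it, until its long edge lies flat against the pale wooden rail and the white stripe across its middle points at the red stud on the rail (not the blue one). The ring and the white stone riding on the board must stay on it without being touched; leave everything else on the bench where it is, and finish clear of the board.

Things in the scene. Friction and masses are not known exactly. Their poses are not given: they have to be found in the camera images.
- ring_board: loose light green wooden board with dark round hollows painted on its top and a 6 mm white stripe across its middle; 60 mm (its x) by 180 mm (its y), 22 mm high, about 0.3 kg (0.2 to 0.4), flat vertical sides; origin at the centre of its underside, so the stripe runs along its x through the origin. Starts with its +x long edge facing the rail, some cm short of it, up to about 20 degrees askew
- rail: fixed pale wooden rail, 30 mm (its x) by 360 mm (its y), 30 mm high; origin at the centre of its underside. Its front face, which the board must lie against, is the face at x = -15 mm in its frame (towards the robot); flush, the board's origin is at x = -45 mm in the rail's frame
- red_stud: red round stud, 16 mm across, 3 mm high, fixed on the rail's top on the centre line, 55 mm to one side of the rail's middle or the other; origin at its centre underneath (30 mm above the bench).
- blue_stud: the same in blue, at 55 mm on the other side of the rail's middle: not the target
- ring: loose steel ring, 24 mm wide, 6 mm high, with an amber stone (7 mm high) at one side, lying flat on one half of the board's top (22 mm above the bench), 14 g; origin at the centre of the ring's underside
- stone: loose white domed stone, 20 mm wide, 7.5 mm high, lying on the other half of the board's top, 10 g; origin under its centre
- brass_dish: loose brass bowl, 60 mm wide, 32 mm high; origin under its centre
- ring_clamp: loose wooden ring clamp with a steel collar lying on the bench, about 125 x 27 x 22 mm, long along its x; origin at the centre of its underside
- jar: loose amber glass jar with steel cap, 52 mm wide, 55 mm high; origin under its centre
- spool: loose copper-coloured spool, 48 mm wide, 28 mm high; origin under its centre
- hammer: loose hammer lying on the bench, 220 mm long along its x; origin at its underside near the middle
- graver: loose graver with a handle, lying on the bench, 170 mm long along its x; origin at its underside near the middle
Not all that is in view belongs to the job. What is meant by the ring_board is not yellow, and is the larger of those in its own colour.

How it is judged:
At the end, for the whole second after the job is handed in: The board rests on the bench, long edge against the rail (middle within 4 mm, square to 2.3 degrees), the middle of its stripe within 8 mm of the red stud's centre along the rail; ring and stone still on the board's top; no other loose thing moved 20 mm or more (x of ring_board in the frame of rail between -0.049 and -0.04 m and angle between the x axis of ring_board and the x axis of rail, either way round below 0.04 rad and y of red_stud in the frame of ring_board between -0.008 and 0.008 m and height (world z) of ring_board below 0.004 m and angle between ring_board's own z axis and vertical below 0.05 rad and linear speed of ring_board below 0.01 m/s and angular speed of ring_board below 0.05 rad/s and x of ring in the frame of ring_board between -0.03 and 0.03 m and y of ring in the frame of ring_board between -0.09 and 0.09 m and z of ring in the frame of ring_board between 0.016 and 0.032 m and x of stone in the frame of ring_board between -0.03 and 0.03 m and y of stone in the frame of ring_board between -0.09 and 0.09 m and z of stone in the frame of ring_board between 0.016 and 0.032 m and distance of each of brass_dish, ring_clamp, jar, spool, hammer, graver from where it was at the start of the episode below 0.02 m); the robot touches nothing.
It fails at once if the board is lifted or tipped (height (world z) of ring_board above 0.01 m or angle between ring_board's own z axis and vertical above 0.12 rad).
It fails at once if the robot touches the ring or the stone (contact force between any of the arm, the fingers and ring above 0.2 N or contact force between any of the arm, the fingers and stone above 0.2 N).
It fails at once if the ring or the stone leaves the board (not (x of ring in the frame of ring_board between -0.03 and 0.03 m and y of ring in the frame of ring_board between -0.09 and 0.09 m and z of ring in the frame of ring_board between 0.016 and 0.032 m) or not (x of stone in the frame of ring_board between -0.03 and 0.03 m and y of stone in the frame of ring_board between -0.09 and 0.09 m and z of stone in the frame of ring_board between 0.016 and 0.032 m)).
It fails at once if another loose thing on the bench is moved 20 mm or more (distance of any of brass_dish, ring_clamp, jar, spool, hammer, graver from where it was at the start of the episode above 0.02 m).
It also fails if it takes over 58 s, if anything falls off the work surface, if the arm or the gripper's body presses on something with over 40 N, if the wrist force passes 120 N, or if a joint passes its speed limit or range.

## Working session

There is one attempt and no reset: what is moved stays moved. The work goes in short steps, Python scripts to look and compute and a tool call to move; the robot and the scene stay as the last step left them, time stands still between calls to the robot, and variables do not carry over. Pictures are saved under pics/ and viewed, at most 10 in all, crops included, and the job is handed in when it is done.

Besides the shell and the picture viewer there is one more tool, called after "Emit:" as name(argument=value, ...) on one line, values as JSON. step_arm: Moves the arm, as the interface text tells. Its arguments: {"type":"object","properties":{"targets":{"type":"array"},"squeeze":{"type":"number"}},"required":["targets"]}

```bash
mkdir -p pics; ls
python3 - <<'E'
from rig import bot, eyes
import cv2
for n in("top","scene"):
    d=eyes.get_image(n); cv2.imwrite(f"pics/{n}0.png",d["image"][:,:,::-1])
    print(n,{k:d[k] for k in d if k!="image"})
s=bot.observe();print(s, bot.grip_depth)
E
```

```text
pics
top {'fx': 411.5324372223816, 'fy': 411.5324372223816, 'cx': 283.09515814786363, 'cy': 210.4222224126792, 'distortion': array([-0.05544263,  0.        ,  0.        ,  0.        ,  0.        ]), 'origin': array([0.41659195, 0.00512314, 1.11930938]), 'rotation': array([ 0.71251879,  0.04121525, -0.04546896, -0.69896412])}
scene {'fx': 470.13150577346, 'fy': 470.13150577346, 'cx': 282.1240340514383, 'cy': 211.73234591947056, 'distortion': array([-0.15331869,  0.        ,  0.        ,  0.        ,  0.        ]), 'origin': array([ 0.92957124, -0.74033835,  0.90937041]), 'rotation': array([0.89877903, 0.36542659, 0.09991562, 0.22062758])}
{'clock': 0.1, 'joints': array([-1.31792531e+00,  2.64682640e-01,  1.60521658e+00, -3.15634962e-05,
        1.27370480e+00, -3.69064923e-02]), 'dq': array([ 0.00137878, -0.00041305, -0.00226899,  0.0007744 , -0.00071851,
        0.00081664]), 'joint_efforts': array([ 2.53963181e-04, -5.03618073e+01, -3.58070040e+01,  7.30885332e-02,
        2.34283641e-02, -6.54365522e-05]), 'tool_pos': array([ 0.19268085, -0.64618076,  0.20352059]), 'eef_rot': array([-9.98198676e-04,  9.89520804e-01,  1.44386864e-01, -1.23382762e-04]), 'force': array([-0.3371772 ,  0.39594836, -0.47547474]), 'wrist_torque': array([-0.00247788,  0.0421412 , -0.00183949]), 'finger_force': 0.0, 'opening': 0.08844121869005132} 0.0187
```

View pics/top0.png

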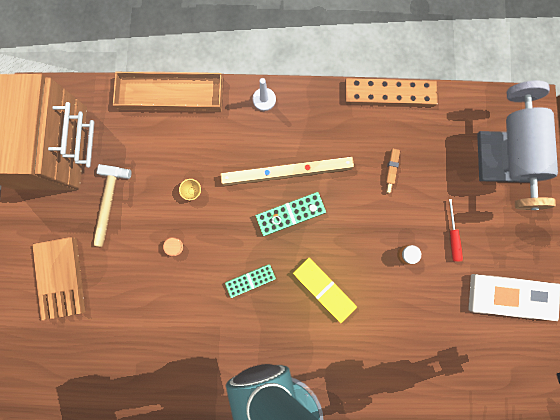

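View pics/scene0.png

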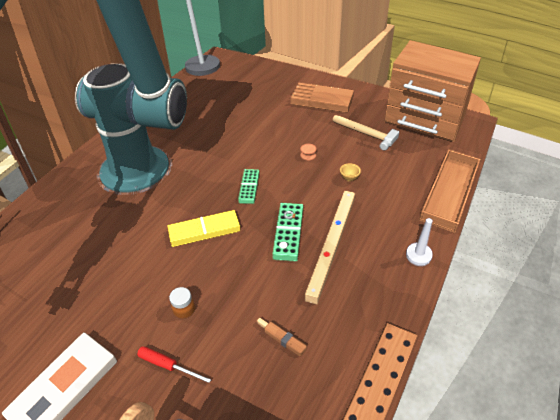

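The top view shows the target green board at about (291,214), the rail from (220,178) to (354,163), the red stud at (307,167) and the blue stud at (267,172). The small green board at (250,281) and the yellow one at (325,290) are decoys. Next I'll measure these.

```bash
cat > h.py <<'E'
from rig import bot, eyes
import cv2, numpy as np
from scipy.spatial.transform import Rotation as R
def rot(q): return R.from_quat(np.roll(q,-1))
def cast(d,px,z):
    K=np.array([[d["fx"],0,d["cx"]],[0,d["fy"],d["cy"]],[0,0,1]])
    u=cv2.undistortPoints(np.float64(px).reshape(-1,1,2),K,d["distortion"]).reshape(-1,2)
    r=rot(d["rotation"]).apply(np.c_[u[:,0],-u[:,1],-np.ones(len(u))])
    o=d["origin"]; return (o+r*((z-o[2])/r[:,2])[:,None])[:,:2]
def biggest(hsv,lo,hi,box,hull=False):
    m=cv2.inRange(hsv,lo,hi); b=np.zeros_like(m); x0,y0,x1,y1=box; b[y0:y1,x0:x1]=m[y0:y1,x0:x1]
    if hull: b=cv2.morphologyEx(b,cv2.MORPH_CLOSE,np.ones((9,9),np.uint8))
    c=cv2.findContours(b,cv2.RETR_EXTERNAL,cv2.CHAIN_APPROX_NONE)[0]
    return max(c,key=cv2.contourArea)
def rect(d,c,z):
    p=cast(d,c.reshape(-1,2),z)
    (cx,cy),(w,h),a=cv2.minAreaRect((p*1000).astype(np.float32))
    if w>h: w,h,a=h,w,a-90      # a = direction of short side (x)
    a=(a+90)%180-90
    return np.round([cx,cy,w,h,a],1)
boxes={"top":dict(board=(240,180,340,245),rail=(215,150,360,190)),
       "scene":dict(board=(265,195,310,265),rail=(300,185,360,305))}
def look(n):
    d=eyes.get_image(n); hsv=cv2.cvtColor(d["image"],cv2.COLOR_RGB2HSV); B=boxes[n]; o={}
    o["board"]=rect(d,biggest(hsv,(60,60,90),(95,255,255),B["board"],True),.022)
    o["rail"]=rect(d,biggest(hsv,(18,40,150),(35,200,255),B["rail"],True),.030)
    for k,lo,hi in(("red",(0,180,150),(8,255,255)),("blue",(100,120,100),(125,255,255))):
        c=biggest(hsv,lo,hi,B["rail"]); o[k]=np.round(1000*cast(d,c.reshape(-1,2).mean(0),.033)[0],1)
    return d,o
E
python3 - <<'E'
from h import *
for n in("top","scene"):
    d,o=look(n); print(n,o)
    if n=="top":
        for k,px,z in(("yellowcorner",(310,259),.02),("yc2",(294,276),.02),("small green",(250,281),.02),("gr2",(272,268),.02),("clamp",(391,170),.02),("dish",(190,189),.03),("spool",(173,247),.028),("jar",(412,254),.055)):
            print(k,cast(d,[px],z).round(3))
        cv2.imwrite("pics/c0.png",cv2.resize(d["image"][150:310,210:370,::-1],None,fx=3.7,fy=3.7,interpolation=2))
E
```

```text
top {'board': array([544.4, -19.9,  60.4, 180.7,  21.9]), 'rail': array([668.4, -50.2,  28.7, 276.4,   8.5]), 'red': array([669.9, -62.2]), 'blue': array([653.9,  46.4])}
yellowcorner [[ 0.424 -0.074]]
yc2 [[ 0.378 -0.032]]
small green [[0.363 0.084]]
gr2 [[0.398 0.026]]
clamp [[ 0.67  -0.294]]
dish [[0.604 0.251]]
spool [[0.448 0.29 ]]
jar [[ 0.441 -0.336]]
scene {'board': array([548.9, -28. ,  61.9, 195.3,  21.9]), 'rail': array([663.3, -10.3,  29.3, 360.5,   8.4]), 'red': array([671.5, -64. ]), 'blue': array([655.3,  44.2])}
```

View pics/c0.png

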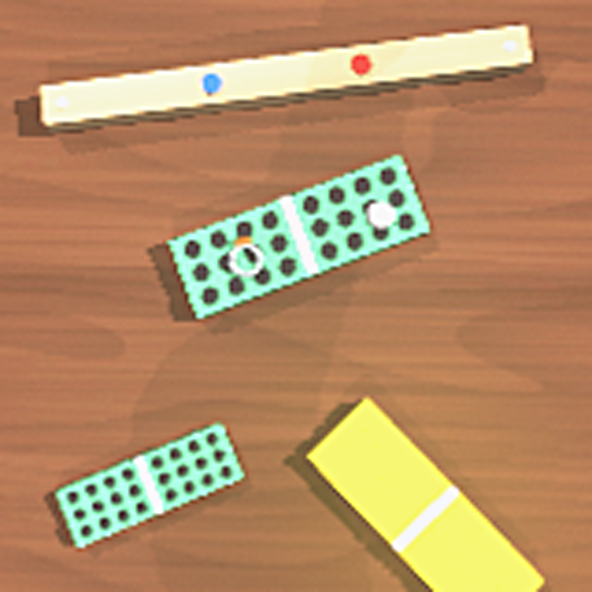

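The crop confirms it: the ring sits on the left (+y) half, the stone on the right half, and the board is about 13.5° askew to the rail. The board first has to slide about 70 mm along its own -y, pushed on its end face. After that it gets pushed against the rail while it is turned.

```bash
cat >> h.py <<'E'
def to(x,y,z,head):
    s=bot.observe(); r=rot(s["eef_rot"]); p=s["tool_pos"]*1000
    a=np.radians(head); g=R.from_matrix(np.array([[np.cos(a),np.sin(a),0],[np.sin(a),-np.cos(a),0],[0,0,-1]]))
    print("clock",round(s["clock"],2),"tcp",p.round(1),"shift",r.inv().apply(np.array([x,y,z])-p).round(1),"turn",np.degrees((r.inv()*g).as_rotvec()).round(2),"F",s["force"].round(1),"open",round(s["opening"]*1000,1))
E
python3 -c "
from h import *
to(498,95,150,111.9)"
```

```text
clock 0.2 tcp [ 192.8 -646.4  203.9] shift [ 504.3 -623.2   54.8] turn [-6.00e-02 -7.00e-02 -9.53e+01] F [ 0.4  0.  -0.6] open 88.2
```

Emit:
step_arm(targets=[{"fingers": 20,"x": 28,"y": -35,"z": 0,"wx": 0,"wy": 0,"wz": 0},{"fingers": 20,"x": 56,"y": -70,"z": 0,"wx": 0,"wy": 0,"wz": 0},{"fingers": 20,"x": 84,"y": -105,"z": 0,"wx": 0,"wy": 0,"wz": 0},{"fingers": 20,"x": 112,"y": -140,"z": 0,"wx": 0,"wy": 0,"wz": 0},{"fingers": 20,"x": 140,"y": -175,"z": 0,"wx": 0,"wy": 0,"wz": 0}])

```text
clock: 0.7
tool_pos: [0.2773, -0.4374, 0.2045]
eef_rot: [-0.0, 0.99, 0.144, 0.0]
force: [0.1, -1.6, 0.2]
opening: 0.0503
finger_force: 0.0
```

Emit:
step_arm(targets=[{"fingers": 20,"x": 28,"y": -35,"z": 0,"wx": 0,"wy": 0,"wz": 0},{"fingers": 20,"x": 56,"y": -70,"z": 0,"wx": 0,"wy": 0,"wz": 0},{"fingers": 20,"x": 84,"y": -105,"z": 0,"wx": 0,"wy": 0,"wz": 0},{"fingers": 20,"x": 112,"y": -140,"z": 0,"wx": 0,"wy": 0,"wz": 0},{"fingers": 20,"x": 140,"y": -175,"z": 0,"wx": 0,"wy": 0,"wz": 0}])

```text
clock: 1.2
tool_pos: [0.3614, -0.2297, 0.2048]
eef_rot: [0.0, 0.99, 0.144, 0.0]
force: [0.9, -0.3, 1.0]
opening: 0.0198
finger_force: 0.0
```

Emit:
step_arm(targets=[{"fingers": 20,"x": 28,"y": -35,"z": 0,"wx": 0,"wy": 0,"wz": 0},{"fingers": 20,"x": 56,"y": -70,"z": 0,"wx": 0,"wy": 0,"wz": 0},{"fingers": 20,"x": 84,"y": -105,"z": 0,"wx": 0,"wy": 0,"wz": 0},{"fingers": 20,"x": 112,"y": -140,"z": 0,"wx": 0,"wy": 0,"wz": 0},{"fingers": 20,"x": 140,"y": -175,"z": 0,"wx": 0,"wy": 0,"wz": 0}])

```text
clock: 1.7
tool_pos: [0.4456, -0.0219, 0.2049]
eef_rot: [0.0, 0.99, 0.144, 0.0]
force: [1.0, -1.3, 0.5]
opening: 0.02
finger_force: 0.0
```

Emit:
step_arm(targets=[{"fingers": 20,"x": 28,"y": -35,"z": 10,"wx": 0,"wy": 0,"wz": -8},{"fingers": 20,"x": 56,"y": -65,"z": 20,"wx": 0,"wy": 0,"wz": -16},{"fingers": 20,"x": 84,"y": -98,"z": 30,"wx": 0,"wy": 0,"wz": -24},{"fingers": 20,"x": 84,"y": -98,"z": 40,"wx": 0,"wy": 0,"wz": -32},{"fingers": 20,"x": 84,"y": -98,"z": 50,"wx": 0,"wy": 0,"wz": -40}])

```text
clock: 2.2
tool_pos: [0.498, 0.0958, 0.154]
eef_rot: [-0.0, 0.878, 0.478, -0.0]
force: [-0.7, 0.5, 0.3]
opening: 0.0199
finger_force: 0.0
```

```bash
python3 -c "
from h import *
to(498,95,100,111.9)"
```

```text
clock 2.2 tcp [498.   95.8 154. ] shift [-0.6  0.5 54. ] turn [-3.000e-02  1.000e-02 -5.479e+01] F [-0.7  0.5  0.3] open 19.9
```

Emit:
step_arm(targets=[{"fingers": 20,"x": 0,"y": 0,"z": 10,"wx": 0,"wy": 0,"wz": -8.4},{"fingers": 20,"x": 0,"y": 0,"z": 20,"wx": 0,"wy": 0,"wz": -16.8},{"fingers": 20,"x": 0,"y": 0,"z": 30,"wx": 0,"wy": 0,"wz": -25.2},{"fingers": 20,"x": 0,"y": 0,"z": 40,"wx": 0,"wy": 0,"wz": -33.6},{"fingers": 20,"x": 0,"y": 0,"z": 50,"wx": 0,"wy": 0,"wz": -42}])

```text
clock: 2.7
tool_pos: [0.4977, 0.0942, 0.1042]
eef_rot: [-0.0, 0.65, 0.76, -0.0]
force: [-0.3, 0.5, -0.6]
opening: 0.0204
finger_force: 0.0
```

Emit:
step_arm(targets=[{"fingers": 20,"x": 0,"y": 0,"z": 10,"wx": 0,"wy": 0,"wz": -6.4},{"fingers": 20,"x": 0,"y": 0,"z": 30,"wx": 0,"wy": 0,"wz": -12.8},{"fingers": 20,"x": 0,"y": 0,"z": 50,"wx": 0,"wy": 0,"wz": -12.8},{"fingers": 20,"x": 0,"y": 0,"z": 54,"wx": 0,"wy": 0,"wz": -12.8},{"fingers": 20,"x": 0,"y": 0,"z": 54,"wx": 0,"wy": 0,"wz": -12.8}])

```text
clock: 3.2
tool_pos: [0.4969, 0.094, 0.0499]
eef_rot: [-0.001, 0.564, 0.826, -0.001]
force: [0.1, 0.3, -0.1]
opening: 0.02
finger_force: 0.0
```

Run:
```python
from h import *
to(498,95,8,111.9)
d,o=look("scene"); print(o)
cv2.imwrite("pics/s1.png",cv2.resize(d["image"][130:290,200:380,::-1],None,fx=3.5,fy=3.5))
```

```text
clock 3.2 tcp [496.9  94.   49.9] shift [ 0.5  1.5 41.9] turn [-0.12 -0.03 -0.51] F [ 0.1  0.3 -0.1] open 20.0
{'board': array([548.9, -27.9,  61.9, 195.6,  21.9]), 'rail': array([663.2, -10.2,  29.7, 360.3,   8.6]), 'red': array([671.6, -64.3]), 'blue': array([655.3,  44.2])}
```

View pics/s1.png

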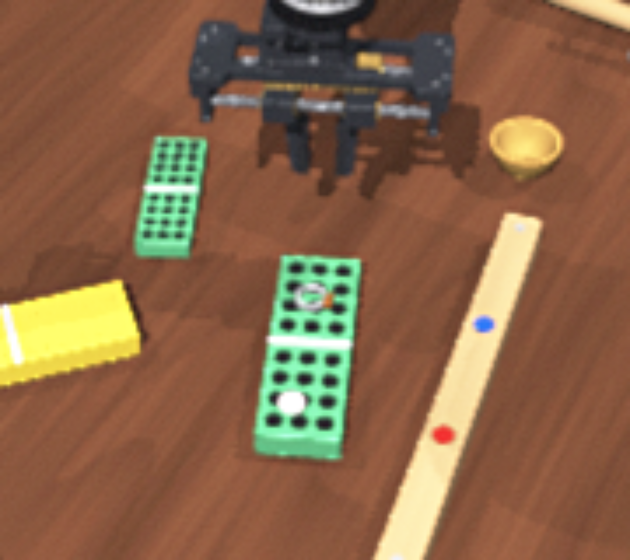

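The view shows the two fingers squarely behind the board's +y end and clear of it. I'll lower and start pushing.

Emit:
step_arm(targets=[{"fingers": 20,"x": 0,"y": 1,"z": 20,"wx": 0,"wy": 0,"wz": -0.5},{"fingers": 20,"x": 0,"y": 1,"z": 36,"wx": 0,"wy": 0,"wz": -0.5},{"fingers": 20,"x": 0,"y": 1,"z": 42,"wx": 0,"wy": 0,"wz": -0.5},{"fingers": 20,"x": -8,"y": 1,"z": 42,"wx": 0,"wy": 0,"wz": -0.5},{"fingers": 20,"x": -16,"y": 1,"z": 42,"wx": 0,"wy": 0,"wz": -0.5}])

```text
clock: 3.75
tool_pos: [0.5058, 0.0793, 0.0098]
eef_rot: [0.001, 0.56, 0.829, 0.001]
force: [0.3, -0.0, 0.3]
opening: 0.0201
finger_force: 0.0
```

Emit:
step_arm(targets=[{"fingers": 20,"x": -3,"y": 0,"z": 0,"wx": 0,"wy": 0,"wz": 0},{"fingers": 20,"x": -6,"y": 0,"z": 0,"wx": 0,"wy": 0,"wz": 0},{"fingers": 20,"x": -9,"y": 0,"z": 0,"wx": 0,"wy": 0,"wz": 0},{"fingers": 20,"x": -12,"y": 0,"z": 0,"wx": 0,"wy": 0,"wz": 0},{"fingers": 20,"x": -15,"y": 0,"z": 0,"wx": 0,"wy": 0,"wz": 0}])

```text
clock: 4.25
tool_pos: [0.5103, 0.0655, 0.0088]
eef_rot: [0.0, 0.56, 0.829, 0.0]
force: [-0.1, 0.1, -0.1]
opening: 0.0202
finger_force: 0.0
```

Emit:
step_arm(targets=[{"fingers": 20,"x": -4,"y": 0,"z": 0,"wx": 0,"wy": 0,"wz": 0},{"fingers": 20,"x": -8,"y": 0,"z": 0,"wx": 0,"wy": 0,"wz": 0},{"fingers": 20,"x": -12,"y": 0,"z": 0,"wx": 0,"wy": 0,"wz": 0},{"fingers": 20,"x": -16,"y": 0,"z": 0,"wx": 0,"wy": 0,"wz": 0},{"fingers": 20,"x": -20,"y": 0,"z": 0,"wx": 0,"wy": 0,"wz": 0}])

```text
clock: 4.75
tool_pos: [0.5178, 0.0469, 0.0087]
eef_rot: [-0.0, 0.56, 0.829, -0.0]
force: [0.1, 0.2, -0.3]
opening: 0.0202
finger_force: 0.0
```

Run:
```python
from h import *
to(498,95,8,111.9)
boxes["scene"]["board"]=(262,200,312,285)
d,o=look("scene"); print(o)
cv2.imwrite("pics/s2.png",cv2.resize(d["image"][130:290,200:380,::-1],None,fx=3.5,fy=3.5))
```

```text
clock 4.75 tcp [517.8  46.9   8.7] shift [52.  -0.4  0.7] turn [-0. -0.  0.] F [ 0.1  0.2 -0.3] open 20.2
{'board': array([548.9, -27.9,  61.9, 195.6,  21.9]), 'rail': array([663.2, -10.2,  29.7, 360.3,   8.6]), 'red': array([671.5, -64. ]), 'blue': array([655.3,  44.2])}
```

View pics/s2.png

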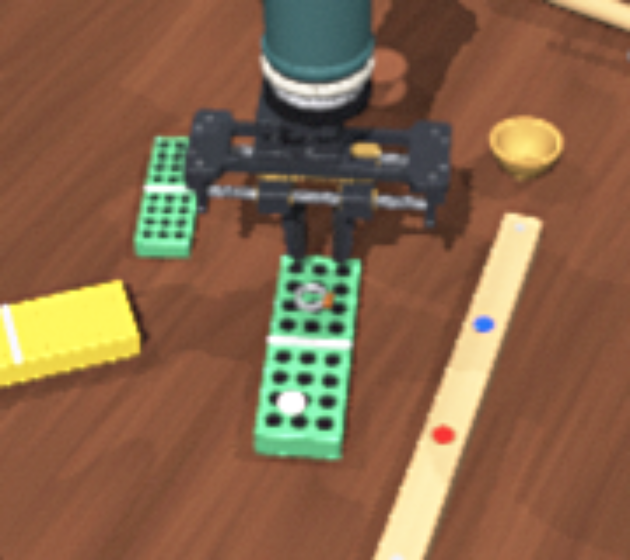

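The fingers look close to the end, but the board hasn't moved and there is no force. I'll check the geometry against where the fingertips should project.

```bash
cat >> h.py <<'E'
def proj(d,P):
    K=np.array([[d["fx"],0,d["cx"]],[0,d["fy"],d["cy"]],[0,0,1]])
    p=rot(d["rotation"]).inv().apply(np.atleast_2d(P)-d["origin"])*[1,-1,-1]
    return cv2.projectPoints(p,np.zeros(3),np.zeros(3),K,d["distortion"])[0].reshape(-1,2).round(1)
E
python3 - <<'E'
from h import *
s=bot.observe()
t=eyes.get_image("top"); c=eyes.get_image("scene")
print("left end top",cast(t,[(260,226)],.022)*1000)
for d in(t,c): print(proj(d,[s["tool_pos"],s["tool_pos"]+[0,0,.1]]), proj(d,[[.5108,.0636,.022],[.5444,-.0199,.022]]))
im=np.hstack([t["image"][150:300,200:350],c["image"][130:280,220:370]])
cv2.imwrite("pics/s3.png",cv2.resize(im[:,:,::-1],None,fx=2.66,fy=2.66))
E
```

```text
left end top [[508.76187767  60.7370484 ]]
[[265.6 223.1]
 [264.2 219.4]] [[258.9 225.2]
 [290.4 213.3]]
[[290.6 211. ]
 [290.4 183.4]] [[291.1 202.7]
 [287.8 227.1]]
```

View pics/s3.png

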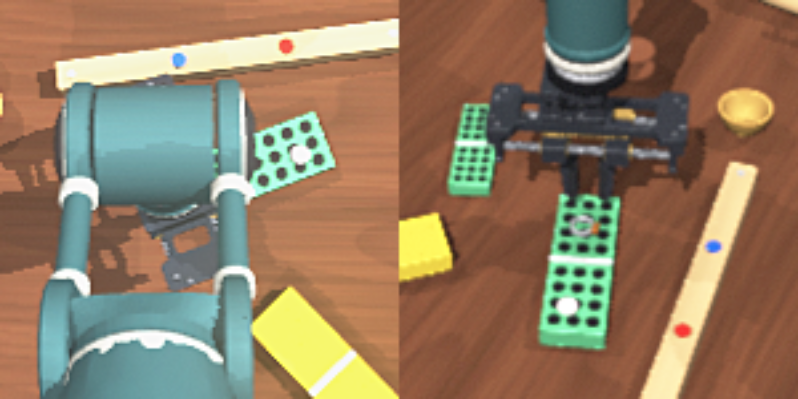

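The fingertips appear about 6–8 px above where the reported TCP projects in the scene view. I'll check whether that is a height or a lateral error, using the earlier picture and the wrist camera.

Run:
```python
from h import *
c=eyes.get_image("scene")
print(proj(c,[[.4969,.094,.0499],[.4969,.094,.0686],[.4969,.094,.08]]))
print("now",proj(c,[[.5178,.0469,.0087],[.5178,.0469,.0274],[.5178,.0469,.04]]))
w=eyes.get_image("wrist"); print(w["origin"],w["rotation"], bot.observe()["tool_pos"])
print(proj(w,[[.5178,.0469,.0087],[.5108,.0636,.022],[.5444,-.0199,.022]]))
cv2.imwrite("pics/w1.png",w["image"][:,:,::-1])
```

```text
[[291.6 186.7]
 [291.6 181.5]
 [291.6 178.3]]
now [[290.6 210.9]
 [290.5 206. ]
 [290.5 202.6]]
[0.4876463  0.12259122 0.18828606] [ 0.96934602 -0.15567453 -0.02968103  0.18775722] [0.51760859 0.04718373 0.00866559]
[[277.1 242.2]
 [276.6 224.1]
 [276.7 342.3]]
```

View pics/w1.png

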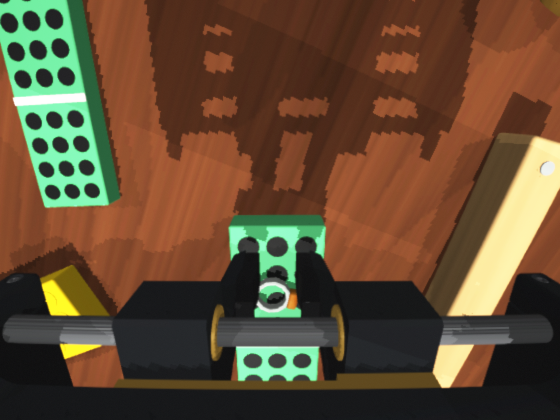

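The wrist view shows the finger ends over the board's end: tips near row 253, board edge at row 216, ring clear at (275,297). So the tips are hovering above the 22 mm board although the reported z is 8.7 mm. I'll back straight up first, then estimate the true tip height.

Emit:
step_arm(targets=[{"fingers": 20,"x": 0,"y": 0,"z": -5,"wx": 0,"wy": 0,"wz": 0},{"fingers": 20,"x": 15,"y": 0,"z": -10,"wx": 0,"wy": 0,"wz": 0},{"fingers": 20,"x": 30,"y": 0,"z": -10,"wx": 0,"wy": 0,"wz": 0},{"fingers": 20,"x": 45,"y": 0,"z": -10,"wx": 0,"wy": 0,"wz": 0},{"fingers": 20,"x": 53,"y": 0,"z": -10,"wx": 0,"wy": 0,"wz": 0}])

```text
clock: 5.5
tool_pos: [0.4967, 0.0982, 0.0186]
eef_rot: [-0.0, 0.559, 0.829, -0.0]
force: [0.2, 1.0, 0.3]
opening: 0.02
finger_force: 0.0
```

Run:
```python
from h import *
to(498,95,8,111.9)
t=bot.observe()["tool_pos"]
c=eyes.get_image("scene");w=eyes.get_image("wrist")
for dz in(0,.01,.02,.03):print(dz,proj(c,t+[0,0,dz]),proj(w,t+[0,0,dz]))
ci=cv2.resize(c["image"][160:220,260:330,::-1],None,fx=5.7,fy=5.7); 
wi=cv2.resize(w["image"][150:360,150:400,::-1],None,fx=1.6,fy=1.6)
im=np.zeros((345,800,3),np.uint8); im[:342,:399]=ci; im[:336,400:800]=wi
cv2.imwrite("pics/s4.png",im)
```

```text
clock 5.5 tcp [496.7  98.2  18.6] shift [-3.4 -0.  10.6] turn [-0.02 -0.02  0.1 ] F [0.2 1.  0.3] open 20.0
0 [[292.3 194.1]] [[277.2 242.7]]
0.01 [[292.3 191.5]] [[277.1 249.2]]
0.02 [[292.3 188.8]] [[277.1 256.4]]
0.03 [[292.3 186.1]] [[277.1 264.4]]
```

View pics/s4.png

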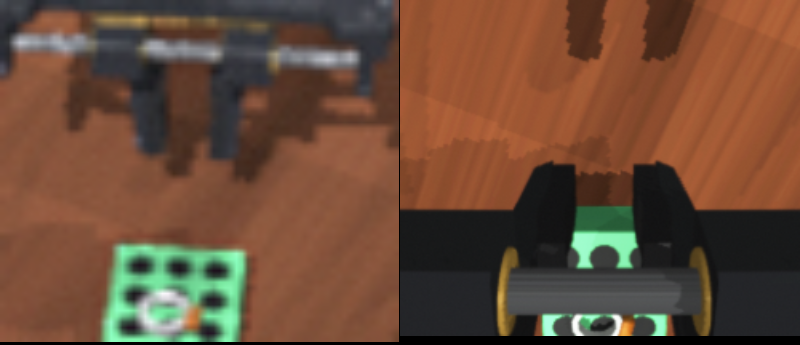

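The tips are at scene (286,187) and (299,188) and wrist row 252. Both views agree that the fingertips sit about 28 mm higher than the reported TCP. The xy reading is fine, so I'll lower accordingly and check with contact force and vision.

Emit:
step_arm(targets=[{"fingers": 20,"x": 0,"y": 0,"z": 8,"wx": 0,"wy": 0,"wz": 0},{"fingers": 20,"x": 0,"y": 0,"z": 14,"wx": 0,"wy": 0,"wz": 0},{"fingers": 20,"x": 0,"y": 0,"z": 18,"wx": 0,"wy": 0,"wz": 0},{"fingers": 20,"x": 0,"y": 0,"z": 21,"wx": 0,"wy": 0,"wz": 0},{"fingers": 20,"x": 0,"y": 0,"z": 22,"wx": 0,"wy": 0,"wz": 0}])

```text
clock: 6.1
tool_pos: [0.4975, 0.096, -0.004]
eef_rot: [-0.0, 0.56, 0.828, -0.0]
force: [0.4, 0.0, 0.2]
opening: 0.0201
finger_force: 0.0
```

Run:
```python
from h import *
to(498,95,8,111.9)
t=bot.observe()["tool_pos"]
c=eyes.get_image("scene");w=eyes.get_image("wrist")
for dz in(0,.01,.02,.03):print(dz,proj(c,t+[0,0,dz]),proj(w,t+[0,0,dz]))
ci=cv2.resize(c["image"][160:220,260:330,::-1],None,fx=5.7,fy=5.7); 
wi=cv2.resize(w["image"][50:260,150:400,::-1],None,fx=1.6,fy=1.6)
im=np.zeros((345,800,3),np.uint8); im[:342,:399]=ci; im[:336,400:800]=wi
cv2.imwrite("pics/s5.png",im)
```

```text
clock 6.1 tcp [497.5  96.   -4. ] shift [ -1.1   0.1 -12. ] turn [-0.07 -0.02 -0.03] F [0.4 0.  0.2] open 20.1
0 [[292.2 200.6]] [[276.8 241.8]]
0.01 [[292.2 198. ]] [[276.7 248.3]]
0.02 [[292.2 195.4]] [[276.7 255.4]]
0.03 [[292.2 192.7]] [[276.6 263.4]]
```

View pics/s5.png

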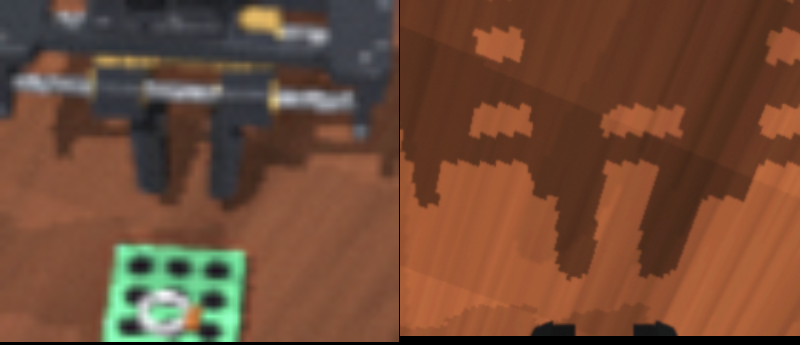

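The reported z is -4 mm with no contact, which confirms the tips are about 22–30 mm above the reading, so they are really at about 18–26 mm. Going down 12 mm more puts them 6–14 mm above the bench, low enough to push.

Emit:
step_arm(targets=[{"fingers": 20,"x": 0,"y": 0,"z": 4,"wx": 0,"wy": 0,"wz": 0},{"fingers": 20,"x": 0,"y": 0,"z": 7,"wx": 0,"wy": 0,"wz": 0},{"fingers": 20,"x": 0,"y": 0,"z": 9,"wx": 0,"wy": 0,"wz": 0},{"fingers": 20,"x": 0,"y": 0,"z": 11,"wx": 0,"wy": 0,"wz": 0},{"fingers": 20,"x": 0,"y": 0,"z": 12,"wx": 0,"wy": 0,"wz": 0}])

```text
clock: 6.7
tool_pos: [0.4977, 0.0964, -0.0155]
eef_rot: [-0.0, 0.56, 0.829, -0.0]
force: [0.3, -0.4, -0.7]
opening: 0.0202
finger_force: 0.0
```

Emit:
step_arm(targets=[{"fingers": 20,"x": -4,"y": 0,"z": 0,"wx": 0,"wy": 0,"wz": 0},{"fingers": 20,"x": -8,"y": 0,"z": 0,"wx": 0,"wy": 0,"wz": 0},{"fingers": 20,"x": -12,"y": 0,"z": 0,"wx": 0,"wy": 0,"wz": 0},{"fingers": 20,"x": -16,"y": 0,"z": 0,"wx": 0,"wy": 0,"wz": 0},{"fingers": 20,"x": -20,"y": 0,"z": 0,"wx": 0,"wy": 0,"wz": 0}])

```text
clock: 7.2
tool_pos: [0.5056, 0.0774, -0.0152]
eef_rot: [0.0, 0.56, 0.829, 0.0]
force: [-0.7, 0.1, -0.3]
opening: 0.0201
finger_force: 0.0
```

Emit:
step_arm(targets=[{"fingers": 20,"x": -3,"y": 0,"z": 0,"wx": 0,"wy": 0,"wz": 0},{"fingers": 20,"x": -6,"y": 0,"z": 0,"wx": 0,"wy": 0,"wz": 0},{"fingers": 20,"x": -9,"y": 0,"z": 0,"wx": 0,"wy": 0,"wz": 0},{"fingers": 20,"x": -12,"y": 0,"z": 0,"wx": 0,"wy": 0,"wz": 0},{"fingers": 20,"x": -15,"y": 0,"z": 0,"wx": 0,"wy": 0,"wz": 0}])

```text
clock: 7.7
tool_pos: [0.511, 0.0639, -0.0153]
eef_rot: [-0.0, 0.56, 0.829, 0.0]
force: [-0.3, 1.8, 1.0]
opening: 0.0205
finger_force: 0.8
```

Run:
```python
from h import *
boxes["scene"]["board"]=(255,200,315,300)
to(498,95,8,111.9); d,o=look("scene"); print(o)
```

```text
clock 7.7 tcp [511.   63.9 -15.3] shift [ 33.7  -0.4 -23.3] turn [-0.   -0.01  0.01] F [-0.3  1.8  1. ] open 20.5
{'board': array([551.9, -36.3,  61.9, 196.3,  22.1]), 'rail': array([663.6, -13.5,  30.9, 366.8,   9. ]), 'red': array([671.6, -64.3]), 'blue': array([655.3,  44.2])}
```

Contact is good: the board moved 9 mm without turning and the force is about 2 N. I'll continue.

Emit:
step_arm(targets=[{"fingers": 20,"x": -4,"y": 0,"z": 0,"wx": 0,"wy": 0,"wz": 0},{"fingers": 20,"x": -8,"y": 0,"z": 0,"wx": 0,"wy": 0,"wz": 0},{"fingers": 20,"x": -12,"y": 0,"z": 0,"wx": 0,"wy": 0,"wz": 0},{"fingers": 20,"x": -16,"y": 0,"z": 0,"wx": 0,"wy": 0,"wz": 0},{"fingers": 20,"x": -20,"y": 0,"z": 0,"wx": 0,"wy": 0,"wz": 0}])

```text
clock: 8.25
tool_pos: [0.5185, 0.045, -0.0153]
eef_rot: [-0.0, 0.56, 0.829, -0.0]
force: [-0.4, 0.8, 0.8]
opening: 0.0201
finger_force: 0.8
```

Emit:
step_arm(targets=[{"fingers": 20,"x": -4,"y": 0,"z": 0,"wx": 0,"wy": 0,"wz": 0},{"fingers": 20,"x": -8,"y": 0,"z": 0,"wx": 0,"wy": 0,"wz": 0},{"fingers": 20,"x": -12,"y": 0,"z": 0,"wx": 0,"wy": 0,"wz": 0},{"fingers": 20,"x": -16,"y": 0,"z": 0,"wx": 0,"wy": 0,"wz": 0},{"fingers": 20,"x": -20,"y": 0,"z": 0,"wx": 0,"wy": 0,"wz": 0}])

```text
clock: 8.75
tool_pos: [0.526, 0.0265, -0.0153]
eef_rot: [-0.0, 0.56, 0.829, -0.0]
force: [-1.4, 1.9, 1.2]
opening: 0.0203
finger_force: 0.8
```

Emit:
step_arm(targets=[{"fingers": 20,"x": -4,"y": 0,"z": 0,"wx": 0,"wy": 0,"wz": 0},{"fingers": 20,"x": -8,"y": 0,"z": 0,"wx": 0,"wy": 0,"wz": 0},{"fingers": 20,"x": -11,"y": 0,"z": 0,"wx": 0,"wy": 0,"wz": 0},{"fingers": 20,"x": -14,"y": 0,"z": 0,"wx": 0,"wy": 0,"wz": 0},{"fingers": 20,"x": -16,"y": 0,"z": 0,"wx": 0,"wy": 0,"wz": 0}])

```text
clock: 9.25
tool_pos: [0.5319, 0.0117, -0.0153]
eef_rot: [-0.0, 0.56, 0.829, -0.0]
force: [-0.3, 1.1, 1.8]
opening: 0.0199
finger_force: 0.8
```

Run:
```python
from h import *
boxes["scene"]["board"]=(245,200,330,330)
to(498,95,8,111.9); d,o=look("scene"); print(o)
```

```text
clock 9.25 tcp [531.9  11.7 -15.3] shift [ 90.   -0.4 -23.3] turn [-0. -0. -0.] F [-0.3  1.1  1.8] open 19.9
{'board': array([572.9, -87.9,  61.9, 195.3,  21.8]), 'rail': array([664. , -15.7,  29.6, 371.4,   8.6]), 'red': array([671.6, -64.3]), 'blue': array([655.3,  44.2])}
```

Emit:
step_arm(targets=[{"fingers": 20,"x": -2,"y": 0,"z": 0,"wx": 0,"wy": 0,"wz": 0},{"fingers": 20,"x": -4,"y": 0,"z": 0,"wx": 0,"wy": 0,"wz": 0},{"fingers": 20,"x": -4,"y": 0,"z": 0,"wx": 0,"wy": 0,"wz": 0},{"fingers": 20,"x": 10,"y": 0,"z": 0,"wx": 0,"wy": 0,"wz": 0},{"fingers": 20,"x": 30,"y": 0,"z": 0,"wx": 0,"wy": 0,"wz": 0}])

```text
clock: 9.8
tool_pos: [0.5208, 0.0399, -0.0152]
eef_rot: [0.0, 0.561, 0.828, 0.0]
force: [-0.3, -0.3, 0.4]
opening: 0.0194
finger_force: 0.0
```

Emit:
step_arm(targets=[{"fingers": 20,"x": 0,"y": 0,"z": -40,"wx": 0,"wy": 0,"wz": 0},{"fingers": 20,"x": 0,"y": 0,"z": -70,"wx": 0,"wy": 0,"wz": 8},{"fingers": 20,"x": 0,"y": 0,"z": -90,"wx": 0,"wy": 0,"wz": 16},{"fingers": 20,"x": 0,"y": 0,"z": -90,"wx": 0,"wy": 0,"wz": 24},{"fingers": 20,"x": 0,"y": 0,"z": -90,"wx": 0,"wy": 0,"wz": 32}])

```text
clock: 10.3
tool_pos: [0.5213, 0.0406, 0.076]
eef_rot: [0.001, 0.768, 0.64, 0.001]
force: [-0.1, -1.2, 0.2]
opening: 0.0205
finger_force: 0.0
```

Emit:
step_arm(targets=[{"fingers": 80,"x": 0,"y": 0,"z": 0,"wx": 0,"wy": 0,"wz": 8},{"fingers": 80,"x": 0,"y": 0,"z": 0,"wx": 0,"wy": 0,"wz": 16},{"fingers": 80,"x": 0,"y": 0,"z": 0,"wx": 0,"wy": 0,"wz": 24},{"fingers": 80,"x": 0,"y": 0,"z": 0,"wx": 0,"wy": 0,"wz": 32},{"fingers": 80,"x": 0,"y": 0,"z": 0,"wx": 0,"wy": 0,"wz": 40}])

```text
clock: 10.8
tool_pos: [0.5201, 0.0405, 0.0746]
eef_rot: [0.0, 0.941, 0.339, -0.0]
force: [0.3, -0.9, -0.7]
opening: 0.0577
finger_force: 0.0
```

Run:
```python
from h import *
boxes["scene"]["board"]=(245,200,330,330); boxes["top"]["board"]=(240,160,360,255)
to(514,-106,65,21.9); print(look("scene")[1]); print(look("top")[1])
```

```text
clock 10.8 tcp [520.1  40.5  74.6] shift [-98.1 109.    9.6] turn [-0.00e+00  1.00e-02  1.77e+01] F [ 0.3 -0.9 -0.7] open 57.7
{'board': array([574.5, -92.3,  61.7, 193.8,  21.8]), 'rail': array([663.6, -13.1,  29.7, 366.2,   8.6]), 'red': array([671.5, -64. ]), 'blue': array([655.3,  44.2])}
{'board': array([548.4, -31.6, 224.9, 294. ,   1.8]), 'rail': array([657.7,  10. ,  32.2, 247.3,   8.5]), 'red': array([673.9, -62.7]), 'blue': array([655. ,  46.5])}
```

Emit:
step_arm(targets=[{"fingers": 80,"x": -26,"y": 29,"z": 0,"wx": 0,"wy": 0,"wz": 4},{"fingers": 80,"x": -52,"y": 58,"z": 0,"wx": 0,"wy": 0,"wz": 8},{"fingers": 80,"x": -78,"y": 87,"z": 0,"wx": 0,"wy": 0,"wz": 12},{"fingers": 80,"x": -98,"y": 109,"z": 0,"wx": 0,"wy": 0,"wz": 17.7},{"fingers": 80,"x": -98,"y": 109,"z": 20,"wx": 0,"wy": 0,"wz": 17.7}])

```text
clock: 11.4
tool_pos: [0.5183, -0.1103, 0.0575]
eef_rot: [0.002, 0.981, 0.192, 0.003]
force: [1.0, 0.2, -0.5]
opening: 0.0801
finger_force: 0.0
```

Run:
```python
from h import *
boxes["scene"]["board"]=(245,200,330,330); boxes["top"]["board"]=(240,160,360,255)
to(514,-106,-15,21.9); print(look("scene")[1])
```

```text
clock 11.4 tcp [ 518.3 -110.3   57.5] shift [-2.7 -5.9 72.4] turn [ 0.29 -0.29  0.22] F [ 1.   0.2 -0.5] open 80.1
{'board': array([574.5, -92.3,  61.7, 193.8,  21.8]), 'rail': array([663.9, -13.4,  31.1, 366.8,   8.9]), 'red': array([671.5, -64. ]), 'blue': array([655.3,  44.2])}
```

Emit:
step_arm(targets=[{"fingers": 80,"x": 0,"y": 0,"z": 15,"wx": 0,"wy": 0,"wz": 0},{"fingers": 80,"x": 0,"y": 0,"z": 35,"wx": 0,"wy": 0,"wz": 0},{"fingers": 80,"x": 0,"y": 0,"z": 52,"wx": 0,"wy": 0,"wz": 0},{"fingers": 80,"x": 0,"y": 0,"z": 64,"wx": 0,"wy": 0,"wz": 0},{"fingers": 80,"x": 0,"y": 0,"z": 70,"wx": 0,"wy": 0,"wz": 0}])

```text
clock: 11.95
tool_pos: [0.5143, -0.1056, -0.0169]
eef_rot: [-0.001, 0.981, 0.194, -0.001]
force: [-0.1, -0.9, -0.3]
opening: 0.0798
finger_force: 0.0
```

Run:
```python
from h import *
to(514,-106,-15,21.9)
```

```text
clock 11.95 tcp [ 514.3 -105.6  -16.9] shift [-0.4  0.2 -1.9] turn [-0.09  0.11  0.43] F [-0.1 -0.9 -0.3] open 79.8
```

Emit:
step_arm(targets=[{"fingers": 80,"x": 5,"y": 0,"z": 0,"wx": 0,"wy": 0,"wz": 0},{"fingers": 80,"x": 10,"y": 0,"z": 0,"wx": 0,"wy": 0,"wz": 0},{"fingers": 80,"x": 14,"y": 0,"z": 0,"wx": 0,"wy": 0,"wz": 0},{"fingers": 80,"x": 17,"y": 0,"z": 0,"wx": 0,"wy": 0,"wz": 0},{"fingers": 80,"x": 20,"y": 0,"z": 0,"wx": 0,"wy": 0,"wz": 0}])

```text
clock: 12.45
tool_pos: [0.5344, -0.0993, -0.0147]
eef_rot: [0.0, 0.981, 0.193, 0.0]
force: [-2.4, -2.2, 1.0]
opening: 0.0798
finger_force: 1.0
```

Emit:
step_arm(targets=[{"fingers": 80,"x": 2.4,"y": 0,"z": 0,"wx": 0,"wy": 0,"wz": 0.6},{"fingers": 80,"x": 4.8,"y": 0,"z": 0,"wx": 0,"wy": 0,"wz": 1.2},{"fingers": 80,"x": 7.2,"y": 0.1,"z": 0,"wx": 0,"wy": 0,"wz": 1.8},{"fingers": 80,"x": 9.6,"y": 0.2,"z": 0,"wx": 0,"wy": 0,"wz": 2.4},{"fingers": 80,"x": 12,"y": 0.3,"z": 0,"wx": 0,"wy": 0,"wz": 3}])

```text
clock: 12.95
tool_pos: [0.5451, -0.0948, -0.0154]
eef_rot: [-0.0, 0.986, 0.166, -0.0]
force: [-1.7, 0.0, 1.4]
opening: 0.08
finger_force: 0.9
```

Emit:
step_arm(targets=[{"fingers": 80,"x": 2.4,"y": 0,"z": 0,"wx": 0,"wy": 0,"wz": 0.6},{"fingers": 80,"x": 4.8,"y": 0,"z": 0,"wx": 0,"wy": 0,"wz": 1.2},{"fingers": 80,"x": 7.2,"y": 0.1,"z": 0,"wx": 0,"wy": 0,"wz": 1.8},{"fingers": 80,"x": 9.6,"y": 0.2,"z": 0,"wx": 0,"wy": 0,"wz": 2.4},{"fingers": 80,"x": 12,"y": 0.3,"z": 0,"wx": 0,"wy": 0,"wz": 3}])

```text
clock: 13.45
tool_pos: [0.5567, -0.0911, -0.0153]
eef_rot: [-0.0, 0.99, 0.14, -0.0]
force: [-1.2, -0.5, 0.6]
opening: 0.0802
finger_force: 0.8
```

Run:
```python
from h import *
boxes["scene"]["board"]=(245,200,330,330)
to(586,-75,-15,8.4); print(look("scene")[1])
```

```text
clock 13.45 tcp [556.7 -91.1 -15.3] shift [32.6 -7.4 -0.3] turn [-0.    0.    7.75] F [-1.2 -0.5  0.6] open 80.2
{'board': array([599.1, -87.3,  62.8, 193.3,  16. ]), 'rail': array([663.1, -10.2,  29.8, 360.3,   8.5]), 'red': array([671.5, -64. ]), 'blue': array([655.3,  44.2])}
```

Emit:
step_arm(targets=[{"fingers": 80,"x": 2.4,"y": -0.3,"z": 0,"wx": 0,"wy": 0,"wz": 0.7},{"fingers": 80,"x": 4.8,"y": -0.6,"z": 0,"wx": 0,"wy": 0,"wz": 1.4},{"fingers": 80,"x": 7.2,"y": -0.9,"z": 0,"wx": 0,"wy": 0,"wz": 2.1},{"fingers": 80,"x": 9.6,"y": -1.2,"z": 0,"wx": 0,"wy": 0,"wz": 2.8},{"fingers": 80,"x": 12,"y": -1.4,"z": 0,"wx": 0,"wy": 0,"wz": 3.5}])

```text
clock: 14.0
tool_pos: [0.5679, -0.0864, -0.0153]
eef_rot: [-0.0, 0.994, 0.11, -0.0]
force: [-1.4, 0.8, 0.5]
opening: 0.0803
finger_force: 0.7
```

Emit:
step_arm(targets=[{"fingers": 80,"x": 2.4,"y": -0.3,"z": 0,"wx": 0,"wy": 0,"wz": 0.8},{"fingers": 80,"x": 4.8,"y": -0.6,"z": 0,"wx": 0,"wy": 0,"wz": 1.6},{"fingers": 80,"x": 7.2,"y": -0.9,"z": 0,"wx": 0,"wy": 0,"wz": 2.4},{"fingers": 80,"x": 9.6,"y": -1.2,"z": 0,"wx": 0,"wy": 0,"wz": 3.2},{"fingers": 80,"x": 12,"y": -1.4,"z": 0,"wx": 0,"wy": 0,"wz": 4}])

```text
clock: 14.5
tool_pos: [0.5793, -0.0824, -0.0153]
eef_rot: [-0.0, 0.997, 0.075, -0.0]
force: [-1.1, 0.2, 0.1]
opening: 0.0805
finger_force: 0.7
```

```bash
cat >> h.py <<'E'
boxes["scene"]["board"]=(245,200,330,330)
def stripe(d,roi):
    "white stripe on green board: centroid ray at z=.022"
    x0,y0,x1,y1=roi; h=cv2.cvtColor(d["image"],cv2.COLOR_RGB2HSV)
    m=np.zeros(h.shape[:2],np.uint8); m[y0:y1,x0:x1]=cv2.inRange(h,(0,0,185),(180,60,255))[y0:y1,x0:x1]
    n,_,st,ce=cv2.connectedComponentsWithStats(m)
    for i in range(1,n):
        if st[i,4]>12: print("white",st[i],ce[i].round(1),(1000*cast(d,ce[i],.022)).round(1))
E
python3 - <<'E'
from h import *
to(586,-75,-15,8.4); d,o=look("scene"); print(o); stripe(d,(255,205,325,300))
E
```

```text
clock 14.5 tcp [579.3 -82.4 -15.3] shift [ 7.8 -6.3 -0.3] turn [-0.    0.    0.24] F [-1.1  0.2  0.1] open 80.5
{'board': array([622. , -83.7,  63.5, 193.3,   9. ]), 'rail': array([662.9, -10.3,  29.7, 360.4,   8.4]), 'red': array([671.5, -64. ]), 'blue': array([655.3,  44.2])}
white [277 205  23   6  85] [287.6 207. ] [[510.1  44.6]]
white [304 235  10   8  31] [308.  238.7] [[607.7 -31.8]]
white [296 250  21   7  55] [306.9 253.3] [[625.7 -75.6]]
white [290 267   9   7  50] [294.2 270.1] [[ 621.6 -135.6]]
white [311 288   5   4  13] [312.8 289.8] [[ 685.2 -166.3]]
```

Emit:
step_arm(targets=[{"fingers": 80,"x": 1.6,"y": -1.1,"z": 0,"wx": 0,"wy": 0,"wz": 0.1},{"fingers": 80,"x": 3.2,"y": -2.2,"z": 0,"wx": 0,"wy": 0,"wz": 0.2},{"fingers": 80,"x": 4.8,"y": -3.3,"z": 0,"wx": 0,"wy": 0,"wz": 0.3},{"fingers": 80,"x": 6.4,"y": -4.4,"z": 0,"wx": 0,"wy": 0,"wz": 0.3},{"fingers": 80,"x": 8,"y": -5.5,"z": 0,"wx": 0,"wy": 0,"wz": 0.3}])

```text
clock: 15.05
tool_pos: [0.5862, -0.0759, -0.0153]
eef_rot: [0.0, 0.997, 0.073, -0.0]
force: [-4.0, -3.2, 1.0]
opening: 0.0801
finger_force: 2.0
```

Run:
```python
from h import *
to(586,-75,-15,8.4); d,o=look("scene"); print(o); stripe(d,(255,215,325,280))
```

```text
clock 15.05 tcp [586.2 -75.9 -15.3] shift [-0.  -0.9 -0.3] turn [0.01 0.02 0.02] F [-4.  -3.2  1. ] open 80.1
{'board': array([626.3, -78.1,  58.9, 193.1,   8.6]), 'rail': array([651.4, -12. ,  53.1, 360.4,   8.4]), 'red': array([671.5, -64. ]), 'blue': array([655.3,  44.2])}
white [308 235   9   8  30] [311.2 237.9] [[613.6 -25.8]]
white [300 249  20   8  54] [310.  252.4] [[631.5 -69.7]]
white [294 266   8   8  51] [297.8 269.5] [[ 628.4 -130.1]]
```

Friction carried the board along: the stripe is now about 0 mm off along the rail. I'll press gently until it's flush.

Emit:
step_arm(targets=[{"fingers": 80,"x": 0.5,"y": 0,"z": 0,"wx": 0,"wy": 0,"wz": 0},{"fingers": 80,"x": 1,"y": 0,"z": 0,"wx": 0,"wy": 0,"wz": 0},{"fingers": 80,"x": 1.5,"y": 0,"z": 0,"wx": 0,"wy": 0,"wz": 0},{"fingers": 80,"x": 1.5,"y": 0,"z": 0,"wx": 0,"wy": 0,"wz": 0},{"fingers": 80,"x": 1.5,"y": 0,"z": 0,"wx": 0,"wy": 0,"wz": 0}])

```text
clock: 15.6
tool_pos: [0.5861, -0.0758, -0.0155]
eef_rot: [-0.0, 0.997, 0.073, -0.001]
force: [-7.0, -2.4, 3.8]
opening: 0.0803
finger_force: 3.0
```

Emit:
step_arm(targets=[{"fingers": 80,"x": 0.7,"y": 0,"z": 0,"wx": 0,"wy": 0,"wz": 0},{"fingers": 80,"x": 1.4,"y": 0,"z": 0,"wx": 0,"wy": 0,"wz": 0},{"fingers": 80,"x": 2,"y": 0,"z": 0,"wx": 0,"wy": 0,"wz": 0},{"fingers": 80,"x": 2,"y": 0,"z": 0,"wx": 0,"wy": 0,"wz": 0},{"fingers": 80,"x": 2,"y": 0,"z": 0,"wx": 0,"wy": 0,"wz": 0}])

```text
clock: 16.1
tool_pos: [0.5862, -0.0758, -0.0156]
eef_rot: [-0.0, 0.997, 0.074, -0.003]
force: [-10.1, -4.3, 7.9]
opening: 0.0799
finger_force: 5.3
```

Emit:
step_arm(targets=[{"fingers": 80,"x": -2,"y": 0,"z": 0,"wx": 0,"wy": 0,"wz": 0},{"fingers": 80,"x": -5,"y": 0,"z": 0,"wx": 0,"wy": 0,"wz": 0},{"fingers": 80,"x": -12,"y": 0,"z": 0,"wx": 0,"wy": 0,"wz": 0},{"fingers": 80,"x": -22,"y": 0,"z": 0,"wx": 0,"wy": 0,"wz": 0},{"fingers": 80,"x": -32,"y": 0,"z": 0,"wx": 0,"wy": 0,"wz": 0}])

```text
clock: 16.6
tool_pos: [0.5574, -0.08, -0.0153]
eef_rot: [-0.0, 0.997, 0.073, 0.0]
force: [0.0, -0.2, -0.1]
opening: 0.0797
finger_force: 0.0
```

Emit:
step_arm(targets=[{"fingers": 80,"x": 0,"y": 0,"z": -40,"wx": 0,"wy": 0,"wz": 0},{"fingers": 80,"x": 0,"y": 0,"z": -85,"wx": 0,"wy": 0,"wz": 0},{"fingers": 80,"x": 0,"y": 0,"z": -130,"wx": 0,"wy": 0,"wz": 0},{"fingers": 80,"x": 0,"y": 45,"z": -130,"wx": 0,"wy": 0,"wz": 0},{"fingers": 80,"x": 0,"y": 90,"z": -130,"wx": 0,"wy": 0,"wz": 0}])

```text
clock: 17.1
tool_pos: [0.5727, -0.1695, 0.1178]
eef_rot: [0.001, 0.997, 0.075, 0.003]
force: [0.6, 0.7, 0.7]
opening: 0.0799
finger_force: 0.0
```

Emit:
step_arm(targets=[{"fingers": 80,"x": -20,"y": 45,"z": 0,"wx": 0,"wy": 0,"wz": 0},{"fingers": 80,"x": -40,"y": 90,"z": 0,"wx": 0,"wy": 0,"wz": 0},{"fingers": 80,"x": -60,"y": 135,"z": 0,"wx": 0,"wy": 0,"wz": 0},{"fingers": 80,"x": -80,"y": 180,"z": 0,"wx": 0,"wy": 0,"wz": 0},{"fingers": 80,"x": -100,"y": 225,"z": 0,"wx": 0,"wy": 0,"wz": 0}])

```text
clock: 17.6
tool_pos: [0.5037, -0.4077, 0.1146]
eef_rot: [-0.0, 0.997, 0.073, 0.0]
force: [1.2, 0.3, -1.1]
opening: 0.0801
finger_force: 0.0
```

Emit:
step_arm(targets=[{"fingers": 80,"x": -20,"y": 45,"z": 0,"wx": 0,"wy": 0,"wz": 0},{"fingers": 80,"x": -40,"y": 90,"z": 0,"wx": 0,"wy": 0,"wz": 0},{"fingers": 80,"x": -60,"y": 135,"z": 0,"wx": 0,"wy": 0,"wz": 0},{"fingers": 80,"x": -80,"y": 180,"z": 0,"wx": 0,"wy": 0,"wz": 0},{"fingers": 80,"x": -80,"y": 180,"z": 0,"wx": 0,"wy": 0,"wz": 0}])

```text
clock: 18.1
tool_pos: [0.4488, -0.6018, 0.1142]
eef_rot: [0.001, 0.998, 0.071, -0.0]
force: [-0.1, -0.8, 0.2]
opening: 0.0803
finger_force: 0.0
```

Run:
```python
from h import *
boxes["top"]["board"]=(240,160,360,225)
to(586,-75,-15,8.4)
for n,r in(("scene",(255,215,325,280)),("top",(280,160,350,225))):
    d,o=look(n); print(o); stripe(d,r)
cv2.imwrite("pics/end.png",cv2.resize(d["image"][140:290,200:400,::-1],None,fx=3.9,fy=3.9,interpolation=2))
```

```text
clock 18.1 tcp [ 448.8 -601.8  114.2] shift [ 210.1 -502.5  127.7] turn [ 0.16  0.04 -0.31] F [-0.1 -0.8  0.2] open 80.3
{'board': array([626.8, -78.1,  57.8, 193.1,   8.5]), 'rail': array([652.5, -18.5,  53.4, 373.5,   8.4]), 'red': array([671.5, -64. ]), 'blue': array([655.3,  44.2])}
white [308 235   9   8  32] [311.4 238.1] [[614.3 -26.1]]
white [296 248  25   9  70] [307.7 251.8] [[625.5 -70.6]]
white [294 266   9   8  54] [297.9 269.5] [[ 628.5 -129.9]]
{'board': array([624.9, -70.4,  61.1, 180.7,   8.5]), 'rail': array([653.1, -23.5,  51.2, 177. ,   8.5]), 'red': array([671.4, -61.3]), 'blue': array([653.9,  46.4])}
white [280 160  70  16 592] [314.8 166.1] [[675.4 -84.4]]
white [307 173   6  22  83] [309.5 183.9] [[625.9 -70.5]]
white [328 180   9   7  46] [331.8 183.2] [[ 629.  -130.9]]
white [290 183   9   8  34] [294.1 186.5] [[617.8 -28.7]]
```

View pics/end.png

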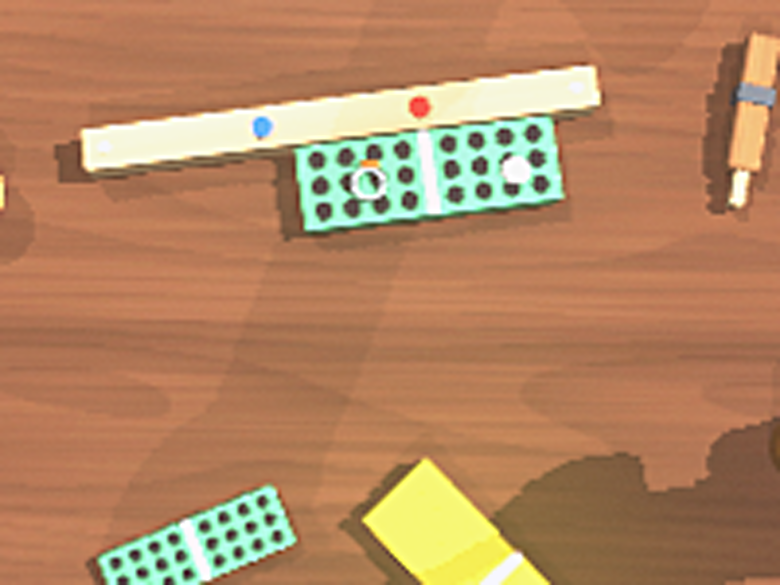

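The final view shows the board flush against the rail at 8.5°, matching the rail. Its stripe at crop (428,170) points at the red stud at (419,106), the ring and stone are still riding on it, and the arm is away. Handing in.

```bash
python3 -c "
from rig import bot
print(bot.finish_job())"
```

```text
the job is handed in; nothing more can be done
None
```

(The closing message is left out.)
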